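Clamp a core sampler in bench locking pliers, draw its plunger, release

ROBOT

A 6-joint arm with a two-finger parallel gripper is mounted at the origin on the work surface. World frame = base frame: x ahead of the robot, y to its left, z up, the work surface at z = 0. Lengths are in m, angles in degrees, forces in N, time in s.
With the tool pointing down it reaches from about 0.3 to 0.75 m from the base axis. Payload 8.5 kg.
Tool frame: the origin (TCP) lies at the very end of the fingers, on their centre line; the grasp point (between the pads) lies 19 mm behind it; z points along the fingers, y is the line along which they close (so a half turn about z gives the same grasp; the last joint's range is limited). The gripper opens to 85 mm and grips with 20 to 120 N. Pads are 22 mm wide; open, the fingers measure 114 mm over their backs; the gripper's body (76 mm by 85 mm) begins 54 mm behind the grasp point. The pads swing forward as they close: fully open they stand 13 mm farther back than shut.
Start: joints at [55.617, 21.807, 74.336, -0, 83.858, -12.336], TCP at [0.206, 0.51, 0.231] pointing down, gripper open.
Joint ranges: [-178.18, 178.18], [-50.72, 133.34], [12.68, 142.11], [-81.47, 261.47], [9.98, 163.14], [-165.26, 165.26]. Speed limits (degrees/s): [136.94, 136.94, 180, 180, 180, 180].

INTERFACE

Orientations are given as a 3x3 rotation matrix whose columns are the frame's x, y, z axes.
In Python, from rig import * gives the robot as it stands. The module is installed in compiled form; this text tells all that it offers.
- The arm moves only by the shell command python3 -m pendant 'ROWS' [OPENING] [FORCE]. ROWS is JSON, a list of rows, each a list of 2 entries, a list of its own where there are three numbers: the shift along the tool's x, y, z as a fraction of full scale, then the turn, a rotation vector about the tool's x, y, z as a fraction of full scale. A call has 1 to 8 rows; each row shifts and turns the commanded pose from where the row before left it, along the tool's axes as they then stand; what a row does not reach is not made up. Full scale, the value 1, is 40 mm for a shift and 5 degrees for a turn. A row lasts 1/8 s, in which the tool goes at most 62.5 mm and 10.7 degrees, less where a joint would pass 70% of its speed; a pose out of reach is approached as far as the arm can. A call with a number of a shift or a turn outside -1 to 1 is refused whole. A call with a gripper value outside its range is refused whole. OPENING is the opening, from 0 (shut) to 1 (fully open), set as the call begins (- or left out, the last holds). The fingers move at their own pace and stop on an object; FORCE is the grip in N (left out, the last holds). Time passes only in rows, so rows that do not move let the fingers close. It gives the time, the measured TCP pose, the force, the opening and the grip force at its end, in the units of the state.
- observe(): the state, without advancing time (a new reading comes with each control period).
- get_image(name): name is "scene" or "top"; returns a dict with "img" (384x512x3 uint8, blue, green, red), "range_z" (384x512 float32, m along the optical axis (not along the pixel's ray), 0 where there is no reading), "camera_matrix" (3x3 intrinsics, pixels), "dist_coeffs" ([k1, k2, p1, p2, k3] as OpenCV has them; the pictures are not rectified), "eye" and "rotation" of the camera in the world. Camera axes: x right, y down, z forward; pixel columns grow to the right and rows downward; lengths in m; the calibration is good to about 2 mm. A picture is of the moment at which its call begins.
- close_job(): hands the job in; it is judged then, once.
Trained networks look in the newest picture that a camera, given by its name, has taken for a name from the list of things; names that differ only in an ending like _2 or _b are one class to them, and where a whole thing is asked for, a point or a joint stands for the part that bears it (a point fixed in the world has none). Each returns a list of dicts, best first, with "conf" (0 to 1); they miss things now and then, are a little off and sometimes report something else, mostly with a low value. They report only what shows in the picture. A call takes as long as a camera call. They do not tell look-alikes from the thing itself.
- regions_of(camera, query): "mask" (384x512 bool, what is visible of it).
- landmark_of(camera, query): "point" ([x, y, z] in m, in world coordinates, good to about 4 mm: a listed point, or the origin of a listed thing).
The state is a dict: "time_s": time; "q": joint angles; "qvel": joint speeds; "joint_efforts": joint torques, N m; "position": TCP position; "tool_rot": TCP orientation; "ft_force": force on the tool from outside, world axes, zero at the start; "wrist_torque": the same for the moment, N m; "grip_width": finger opening in m; "gripper_force": force on a finger pad.
Only numpy, scipy, OpenCV 4.12 (cv2) and the standard library are available. Lean on these libraries where they do the work, as an engineer would, in place of code of your own. Each camera call takes 0.05 s, during which the arm holds its last target. There are 200 camera calls.

TASK

Squeeze the handles of the bench-mounted locking pliers together until they go over centre and stay locked on the sampler's barrel by themselves, then draw the tight plunger up by its T-bar until you feel it come gently against its stop, without dragging the barrel up through the jaws. Then open the pliers with their release lever, not by prying the handles apart, and leave the sampler standing in its socket with the plunger still drawn. Squeeze and pull no harder than it takes, and leave the jar, the tin and the brush alone.

Things in the scene. Friction and masses are not known exactly. Their poses are not given: they have to be found in the camera images.
- clamp_stand: Fixture bolted to the bench: dark steel plate 110 x 235 x 12 mm with steel locking pliers lying flat on it, handles 18 mm high, mid-plane 78 mm above the bench. Origin on the bench, z up; plate from own x -63 to 47, y -87 to 148 mm. Pliers run along own y: jaws at +y, handles towards -y. Fixed jaw and handle on the own +x side, moving jaw and handle on the -x side; squeezing brings the moving handle towards own +x.
- socket (a point): On the plate, centre of the socket ring (35 mm outside, 24 mm high, about 1.2 mm clearance round the barrel) in which the sampler's foot stands, 12 mm above the bench. The ring is below the jaws.
- sampler: Core sampler standing upright in the socket between the open jaws: aluminium barrel 22 mm diameter, 134 mm tall, 0.35 to 0.55 kg with plunger and cap. Origin at the centre of its foot, own z up along the barrel. Loose until the pliers hold it; clamping shifts it about 1 mm sideways and may tilt it by 1 degree.
- plunger_bar (a point): Middle of the plunger's T-bar: level round wooden bar 14 mm diameter, 84 mm long, lying along this point's x axis, free all round. An 8 mm rod leads down from its middle into the cap nut; 35 mm or more of clear height lies between the underside of the bar and the cap nut.
- plunger: The sampler's plunger: T-bar, rod and a shoulder hidden inside the barrel. Origin 196 mm below the T-bar, level with the sampler's foot when fully in. A seal makes it tight, 6 to 11 N all the way up, more than the loose sampler weighs; it stays where it is left. It starts drawn 0 to 15 mm and can go up until the shoulder meets the cap nut; where that is must be felt as a steep rise in force.
- cap_nut: Knurled steel cap nut on the barrel's top, 29 mm diameter, 22 mm high, origin at the centre of its underside, own z up. It is the plunger's stop. It is screwed on more or less far (12 mm of difference from start to start), so the plunger meets it 52 to 64 mm above fully in. A pull of more than 20 N against it strips its thread.
- handle_grip (a point): Place to squeeze on the moving handle: mid-thickness of the 12 mm thick steel bar, mid-height, 110 mm behind its pivot. Its outer face is 6 mm from this point towards own -x of clamp_stand.
- fixed_grip (a point): Matching place on the fixed handle (14 mm thick), opposite; its outer face is 7 mm from this point towards own +x of clamp_stand. The two grip points are 54 mm apart with the pliers open (67 mm over the outer faces) and something under 30 mm apart when locked (about 40 mm over the faces).
- plier_handle (a joint): Squeeze of the moving handle (rad): 0 open (readings a little below 0 occur), dead centre and lock at 0.34 to 0.40. Takes 6 to 8 N at handle_grip to start, rising to about 20 N before dead centre; then it snaps on and stays when let go, gripping the barrel firmly. Let go before dead centre, it springs open. More than 40 N on each handle is too much.
- release_lever (a joint): Pull of the release lever (rad): 0 at rest, stop at 0.5, light return spring. Pivoted in the moving handle. Its tail pulled outwards (own -x of clamp_stand, away from the fixed handle) forces the toggle back over dead centre after some 20 to 35 mm of tail travel, at 3 to 6 N; the handle then springs open, carrying the tail 42 mm outwards in all.
- lever_tail (a point): Middle of the lever's tail: a steel tab 9 mm thick (across), 41 mm long, 16 mm high (z 70 to 86), sticking out behind the end of the moving handle along own -y of clamp_stand, slightly outwards. Nothing stands beside it or under it.
- jar: Closed glass jar with steel lid, 60 mm diameter, 85 mm tall, standing; origin at the centre of its foot. To be left alone.
- tin: Aluminium sample tin, 68 mm diameter, 62 mm tall, standing; origin at the centre of its foot. To be left alone.
- brush: Brush lying on the bench; origin at its underside. To be left alone.
There are look-alikes about, which are no part of the job. Of the things like the sampler, leave any that is yellow; of the rest the larger one is meant.

How it is judged (in metres and radians):
On the way, in this order (a step that is already met when the one before it is completed fails the run):
1. the pliers are locked on the barrel and stay locked with the robot's hand off them (value of joint plier_handle above 0.34 rad and contact force between the fingers and clamp_stand below 0.5 N), for 0.3 s.
2. with the pliers still locked, the plunger is drawn up until its shoulder bears on the cap nut (contact force between plunger and cap_nut above 3 N and value of joint plier_handle above 0.34 rad).
3. the release lever is pulled (value of joint release_lever above 0.12 rad).
At the end, for the whole second after the job is handed in: The pliers are open (handle within 0.06 rad of its open stop) with the release lever back at rest (within 0.08 rad), the plunger is still drawn to within 8 mm of its stop, and the sampler stands upright (0.1 rad) at rest, foot down in its socket (within 4 mm) (value of joint plier_handle below 0.06 rad and value of joint release_lever below 0.08 rad and z of plunger_bar in the frame of cap_nut above 0.122 m and horizontal distance between sampler and socket below 0.004 m and z of sampler in the frame of socket below 0.004 m and angle between sampler's own z axis and vertical below 0.1 rad and linear speed of sampler below 0.02 m/s); the robot touches nothing.
It fails at once if the barrel is dragged more than 3 mm up out of its socket (z of sampler in the frame of socket above 0.003 m).
It fails at once if the pliers are squeezed or pushed with more than 40 N on each handle (contact force between the fingers and clamp_stand above 80 N).
It fails at once if the plunger is strained against the cap nut with more than 20 N (contact force between plunger and cap_nut above 20 N).
It fails at once if the jar, the tin or the brush is moved more than 20 mm (distance of any of jar, tin, brush from where it was at the start of the episode above 0.02 m).
It also fails if it takes over 61 s, if anything falls off the work surface, if the arm or the gripper's body presses on something with over 40 N, if the wrist force passes 120 N, or if a joint passes its speed limit or range.

## Working session

There is one attempt and no reset: what is moved stays moved. The work goes in short steps, Python scripts to look and compute and a shell command to move; the robot and the scene stay as the last step left them, time stands still between calls to the robot, and variables do not carry over. Pictures are saved under pics/ and viewed, at most 10 in all, crops included, and the job is handed in when it is done.

```bash
mkdir -p pics; cat > h.py <<'E'
from rig import *
import numpy as np, cv2
def lm(q,cams=("scene","top")):
    for c in cams:
        for d in landmark_of(c,q)[:4]:
            print(c,q,round(d["conf"],2),np.round(d["point"],4))
def proj(im,p):
    R=np.array(im["rotation"]);t=np.array(im["eye"])
    pc=R.T@(np.array(p)-t)
    return cv2.projectPoints(pc.reshape(1,3),np.zeros(3),np.zeros(3),np.array(im["camera_matrix"]),np.array(im["dist_coeffs"]))[0].ravel()
def cloud(im):
    z=im["range_z"];h,w=z.shape
    u,v=np.meshgrid(np.arange(w),np.arange(h))
    n=cv2.undistortPoints(np.stack([u,v],-1).reshape(-1,1,2).astype(float),np.array(im["camera_matrix"]),np.array(im["dist_coeffs"])).reshape(h,w,2)
    pc=np.dstack([n[...,0]*z,n[...,1]*z,z])
    return pc@np.array(im["rotation"]).T+np.array(im["eye"])
E
python3 - <<'E'
from h import *
a=get_image("scene");b=get_image("top")
print(a["eye"],b["eye"],np.round(a["rotation"],3).tolist(),a["camera_matrix"])
cv2.imwrite("pics/s0.png",np.vstack([a["img"]])) ;cv2.imwrite("pics/t0.png",b["img"])
for q in ["clamp_stand","socket","sampler","plunger_bar","cap_nut","handle_grip","fixed_grip","lever_tail","jar","tin","brush"]: lm(q)
print({k:np.round(v,3).tolist() for k,v in observe().items()})
E
```

```text
[1.34245962 0.67650743 0.99689181] [ 0.28924323 -0.01733204  1.2173009 ] [[-0.654, 0.464, -0.597], [0.756, 0.418, -0.504], [0.016, -0.781, -0.624]] [[436.11238582   0.         251.57847306]
 [  0.         436.11238582 195.44434277]
 [  0.           0.           1.        ]]
scene clamp_stand 0.93 [ 0.5753 -0.0715  0.0008]
top clamp_stand 0.68 [ 0.5725 -0.0695  0.0038]
top clamp_stand 0.2 [ 0.5331 -0.1289  0.0765]
top clamp_stand 0.18 [ 0.5869 -0.1232  0.0802]
scene socket 0.71 [0.5413 0.0481 0.0121]
scene socket 0.29 [0.5452 0.0479 0.0106]
top socket 0.85 [0.542  0.044  0.0119]
scene sampler 0.68 [ 0.4088  0.006  -0.0012]
scene sampler 0.67 [0.5452 0.0446 0.0118]
scene sampler 0.49 [0.5281 0.1667 0.0027]
top sampler 0.74 [0.4095 0.007  0.0008]
top sampler 0.61 [0.5449 0.0396 0.0127]
scene plunger_bar 0.71 [ 0.6341 -0.3654  0.0014]
scene plunger_bar 0.7 [0.5407 0.0457 0.2175]
scene plunger_bar 0.67 [0.4103 0.0059 0.1961]
scene plunger_bar 0.41 [0.5333 0.1609 0.1468]
top plunger_bar 0.49 [0.5473 0.041  0.2181]
top plunger_bar 0.41 [0.4115 0.0019 0.1916]
top plunger_bar 0.39 [0.529  0.1
[... 638 characters left out ...]
 0.58 [ 0.4934 -0.3682  0.0013]
top jar 0.57 [ 0.5747 -0.0704  0.0022]
scene tin 0.9 [ 0.6361 -0.366   0.0024]
top tin 0.61 [ 0.6333 -0.3626  0.0014]
scene brush 0.76 [ 0.4837  0.3557 -0.0016]
top brush 0.66 [ 0.4877  0.3568 -0.002 ]
top brush 0.66 [ 6.361e-01 -3.606e-01  2.000e-04]
{'time_s': 1.2, 'q': [55.615, 21.805, 74.337, -0.001, 83.857, -12.337], 'qvel': [0.105, -0.048, -0.048, 0.089, 0.033, 0.016], 'joint_efforts': [-0.001, -44.832, -23.147, -0.0, 0.0, -0.0], 'position': [0.206, 0.51, 0.231], 'tool_rot': [[-0.927, 0.375, 0.0], [0.375, 0.927, 0.0], [-0.0, 0.0, -1.0]], 'ft_force': [-0.33, -0.405, 0.962], 'wrist_torque': [-0.029, 0.005, 0.037], 'gripper_force': 0.0, 'grip_width': 0.085}
```

View pics/s0.png

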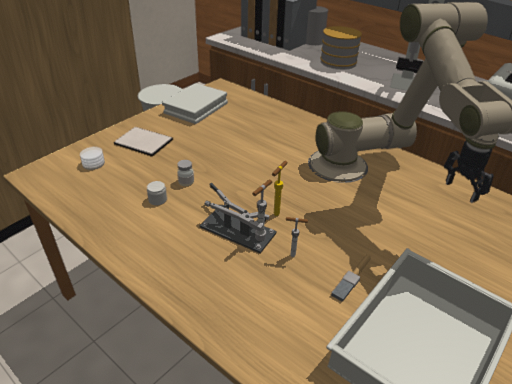

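View pics/t0.png

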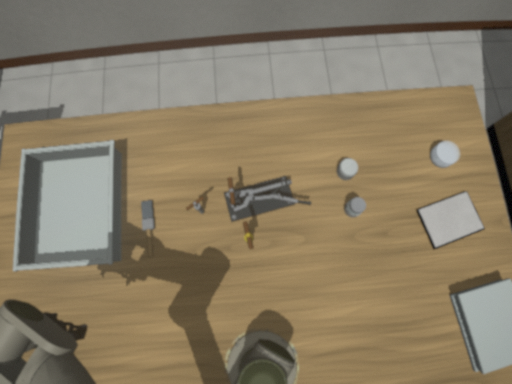

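```bash
python3 - <<'E'
from h import *
for c in("scene","top"):
    a=get_image(c);P=cloud(a);ok=a["range_z"]>0
    xy=np.array([0.56,-0.03])
    near=ok&(np.hypot(P[...,0]-xy[0],P[...,1]-xy[1])<0.2)
    def rect(m,n):
        p=P[m][:,:2].astype(np.float32)*1000
        if len(p)<6: print(c,n,len(p));return
        print(c,n,len(p),np.round(cv2.minAreaRect(p),1) if 0 else [np.round(x,1) for x in cv2.minAreaRect(p)], np.round(P[m].mean(0),4))
    m=near&(abs(P[...,2]-0.012)<0.005)&(np.abs(P[...,1]+0.03)<.16)
    m=cv2.morphologyEx(m.astype(np.uint8),cv2.MORPH_OPEN,np.ones((2,2)))>0
    rect(m,"plate")
    m=ok&(np.hypot(P[...,0]-.543,P[...,1]-.043)<0.06)&(P[...,2]>0.19)
    rect(m,"bar"); print("bar z",np.percentile(P[m][:,2],[5,50,95]) if m.any() else "")
    m=ok&(np.hypot(P[...,0]-.56,P[...,1]+.13)<0.09)&(abs(P[...,2]-0.085)<0.012)
    p=P[m]; 
    for y in np.arange(-.21,-.04,.015):
        s=p[abs(p[:,1]-y)<.0075]; 
        print(c,round(y,3),np.round(np.sort(s[:,0])*1000).astype(int).tolist()[:40])
    if c=="scene":
        x0,y0,x1,y1=170,140,330,280
        cv2.imwrite("pics/c0.png",cv2.resize(a["img"][y0:y1,x0:x1],None,fx=4,fy=4,interpolation=cv2.INTER_CUBIC))
    for q in["clamp_stand"]:
        for d in regions_of(c,q)[:1]:
            mm=d["mask"]&ok; pp=P[mm]; lo=pp[(pp[:,2]<.03)]
            print(c,"mask rect",[np.round(x,1) for x in cv2.minAreaRect(lo[:,:2].astype(np.float32)*1000)])
E
```

```text
scene plate 1078 [array([949.8, 242.6]), array([1143.2,  250.9]), np.float64(35.5)] [ 0.5788 -0.0265  0.0144]
scene bar 121 [array([544.9,  45. ]), array([88.2, 15.1]), np.float64(3.8)] [0.5496 0.0461 0.2166]
bar z [0.19877669 0.2184674  0.22295315]
scene -0.21 [518, 518, 518, 519, 521, 521]
scene -0.195 [514, 514, 518, 519, 519, 521, 522, 522, 522, 522, 525, 525]
scene -0.18 [517, 518, 518, 522, 523, 523, 523, 524, 524, 525, 526, 527]
scene -0.165 [523, 523, 524, 524, 526, 526, 526, 528, 529, 529, 529, 532, 533]
scene -0.15 [522, 526, 528, 531, 531, 531, 532, 534, 534, 536, 536, 537, 538, 588, 593, 594, 594, 597, 598, 599, 600, 600, 601, 601, 602, 603, 604, 604]
scene -0.135 [528, 530, 531, 532, 532, 532, 536, 536, 537, 537, 537, 537, 538, 539, 540, 540, 540, 540, 542, 587, 587, 587, 589, 590, 591, 591, 591, 592, 593, 594, 594, 595, 595, 596, 598, 598, 599, 599, 599]
scene -0.12 [533, 534, 536, 537, 538, 540, 541, 542, 542, 543, 543, 546, 547, 580, 585, 585, 585, 587, 589, 590, 592, 592, 593, 594, 594, 595, 596, 596, 596, 597, 597]
scene -0.105 [535, 537, 540, 540, 542, 543, 544, 54
[... 2562 characters left out ...]
, 556, 556, 558, 558, 559, 559, 562, 562, 566, 571, 572, 572]
top -0.075 [538, 538, 538, 538, 538, 538, 539, 542, 542, 543, 543, 545, 545, 546, 546, 549, 549, 549, 569, 569, 570, 570, 571, 572, 572, 573, 573, 574, 576, 577, 577, 578, 580, 581, 581, 581, 584]
top -0.06 [537, 537, 537, 538, 538, 540, 540, 541, 541, 541, 542, 543, 543, 543, 544, 546, 546, 547, 547, 548, 566, 567, 568, 568, 568, 568, 571, 572, 572, 573, 574, 574, 575, 576, 577, 577, 578, 578, 579, 582]
top -0.045 [537, 538, 539, 541, 541, 542, 545, 545, 546, 548, 548, 563, 564, 566, 566, 566, 567, 568, 569, 569, 570, 572, 572, 573, 574, 575, 576, 577]
top mask rect [array([557.8, -40.3]), array([111.1, 239.6]), np.float64(10.8)]
```

View pics/c0.png

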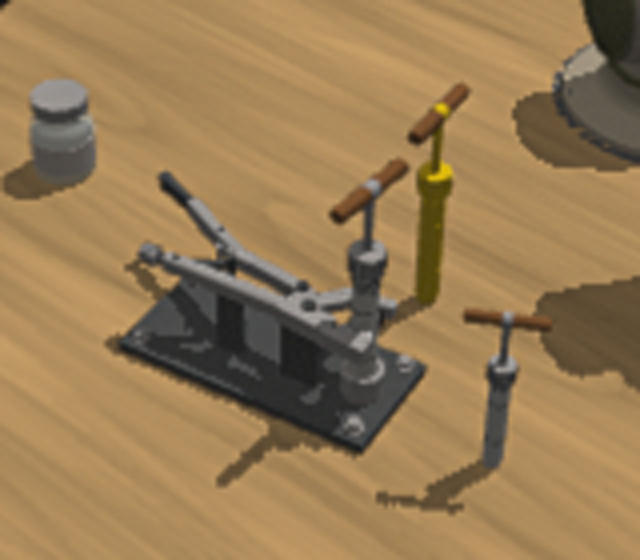

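Look-alikes for the sampler in the scene picture: the grey one in the pliers (262,207), the yellow one (278,195) and the small grey one standing free (295,240). I choose the larger grey one, in the jaws; the crop confirms it. The stand is yawed about 10.8°, and its T-bar about 3.5°.

```bash
python3 -m pendant '[[[0,0,-0.3],[0,0,1]],[[0,0,-0.3],[0,0,1]],[[0,0,-0.3],[0,0,1]],[[0,0,-0.3],[0,0,1]],[[0,0,-0.3],[0,0,1]],[[0,0,-0.3],[0,0,1]],[[0,0,0],[0,0,1]],[[0,0,0],[0,0,1]]]' 1 30
python3 -m pendant '[[[0,0,0],[0,0,1]],[[0,0,0],[0,0,1]],[[0,0,0],[0,0,1]],[[0,0,0],[0,0,0.44]],[[-0.9,0.3,0],[0,0,0]],[[-0.9,0.3,0],[0,0,0]],[[-0.9,0.3,0],[0,0,0]],[[-0.9,0.3,0],[0,0,0]]]'
python3 -m pendant '[[[-0.9,0.3,0],[0,0,0]],[[-0.9,0.3,0],[0,0,0]],[[-0.9,0.3,0],[0,0,0]],[[-0.9,0.3,0],[0,0,0]],[[-0.9,0.3,0],[0,0,0]],[[-0.9,0.3,0],[0,0,0]],[[-0.9,0.3,0],[0,0,0]],[[-0.9,0.3,0],[0,0,0]]]'
```

```text
time_s: 2.4
position: [0.2064, 0.5098, 0.3034]
tool_rot: [[-0.466, 0.885, 0.0], [0.885, 0.466, 0.0], [0.0, 0.0, -1.0]]
ft_force: [-1.0, 0.3, -0.0]
grip_width: 0.0854
gripper_force: 0.0
time_s: 3.4
position: [0.2809, 0.3762, 0.3034]
tool_rot: [[-0.187, 0.982, 0.0], [0.982, 0.187, 0.0], [0.0, 0.0, -1.0]]
ft_force: [0.7, 0.2, -0.9]
grip_width: 0.0854
gripper_force: 0.0
time_s: 4.4
position: [0.429, 0.111, 0.3035]
tool_rot: [[-0.186, 0.982, 0.0], [0.982, 0.186, 0.0], [-0.0, 0.0, -1.0]]
ft_force: [1.1, 0.8, 0.3]
grip_width: 0.0854
gripper_force: 0.0
```

```bash
python3 -m pendant '[[[-0.9,0.31,0],[0,0,0]],[[-0.9,0.31,0],[0,0,0]],[[-0.9,0.31,0],[0,0,0]],[[-0.9,0.31,0],[0,0,0]],[[-0.9,0.31,0],[0,0,0]],[[-0.9,0.31,0],[0,0,0]],[[-0.9,0.29,0],[0,0,0]],[[-0.1,0,0],[0,0,0]]]'
python3 -m pendant '[[[0,0,0.8],[0,0,0]],[[0,0,0.8],[0,0,0]],[[0,0,0.8],[0,0,0]],[[0,0,0.8],[0,0,0]],[[0,0,0.8],[0,0,0]],[[0,0,0],[0,0,0]]]'
python3 - <<'E'
from h import *
a=get_image("scene");b=get_image("top")
cv2.imwrite("pics/a1.png",np.hstack([cv2.resize(a["img"][130:270,160:320],(480,420),interpolation=cv2.INTER_CUBIC),cv2.resize(b["img"][150:250,200:320],(320,420)[:2],interpolation=cv2.INTER_CUBIC)]))
lm("handle_grip");lm("fixed_grip");lm("lever_tail")
print(np.round(observe()["ft_force"],1))
E
```

```text
time_s: 5.4
position: [0.5613, -0.1251, 0.3024]
tool_rot: [[-0.184, 0.983, -0.001], [0.983, 0.184, 0.0], [0.001, -0.001, -1.0]]
ft_force: [-0.1, 0.3, -0.2]
grip_width: 0.0853
gripper_force: 0.0
time_s: 6.15
position: [0.5596, -0.1222, 0.1419]
tool_rot: [[-0.187, 0.982, -0.004], [0.982, 0.187, 0.002], [0.003, -0.004, -1.0]]
ft_force: [0.1, 0.5, 1.3]
grip_width: 0.0853
gripper_force: 0.0
scene handle_grip 0.51 [ 0.5347 -0.1318  0.0752]
scene fixed_grip 0.92 [ 0.5945 -0.1225  0.0814]
top lever_tail 0.43 [ 0.5149 -0.1895  0.081 ]
[0.7 0.4 0.2]
```

View pics/a1.png

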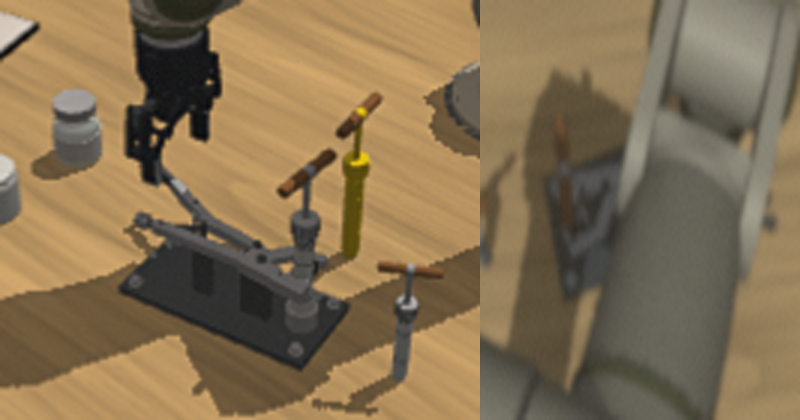

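The hand is above the handles, centred on them, and the sampler T-bar stands clear. Lowering.

```bash
python3 -m pendant '[[[-0.11,0.05,0],[0,0,0]],[[0,0,0.5],[0,0,0]],[[0,0,0.5],[0,0,0]],[[0,0,0.4],[0,0,0]],[[0,0,0.4],[0,0,0]],[[0,0,0.3],[0,0,0]],[[0,0,0],[0,0,0]]]'
```

```text
time_s: 7.42
position: [0.5629, -0.1269, 0.0582]
tool_rot: [[-0.186, 0.982, -0.002], [0.982, 0.187, 0.001], [0.002, -0.002, -1.0]]
ft_force: [-3.5, 1.5, -3.1]
grip_width: 0.0853
gripper_force: 2.0
```

```bash
python3 -m pendant '[[[0,0,0],[0,0,0]],[[0,0,0],[0,0,0]]]'; python3 -m pendant '[[[0,-0.08,0],[0,0,0]],[[0,0,0],[0,0,0]]]'
```

```text
time_s: 7.68
position: [0.563, -0.1269, 0.0592]
tool_rot: [[-0.186, 0.982, -0.001], [0.982, 0.186, 0.001], [0.001, -0.001, -1.0]]
ft_force: [-4.8, 2.0, -4.0]
grip_width: 0.0853
gripper_force: 2.6
time_s: 7.92
position: [0.5612, -0.1283, 0.0602]
tool_rot: [[-0.187, 0.982, 0.003], [0.982, 0.187, -0.001], [-0.002, 0.002, -1.0]]
ft_force: [0.8, 0.2, -0.7]
grip_width: 0.0855
gripper_force: 0.0
```

```bash
python3 -m pendant '[[[0,-0.05,0],[0,0,0]],[[0,0,0],[0,0,0]]]' 0.88 30; python3 -m pendant '[[[0,0,0],[0,0,0]],[[0,0,0],[0,0,0]]]' 0.82 
```

```text
time_s: 8.18
position: [0.558, -0.1282, 0.0596]
tool_rot: [[-0.187, 0.982, -0.001], [0.982, 0.187, -0.0], [-0.0, -0.001, -1.0]]
ft_force: [-3.6, -0.1, 4.9]
grip_width: 0.0753
gripper_force: 2.4
time_s: 8.43
position: [0.5599, -0.128, 0.0604]
tool_rot: [[-0.187, 0.982, 0.004], [0.982, 0.187, -0.0], [-0.001, 0.004, -1.0]]
ft_force: [1.1, 4.2, 6.6]
grip_width: 0.0701
gripper_force: 5.2
```

```bash
python3 -m pendant '[[[0,0.06,0],[0,0,0]],[[0,0,0],[0,0,0]]]' 0.76; python3 -m pendant '[[[0,0.06,0],[0,0,0]],[[0,0,0],[0,0,0]]]' 0.7 ; python3 -m pendant '[[[0,0.06,0],[0,0,0]],[[0,0,0],[0,0,0]]]' 0.64
```

```text
time_s: 8.68
position: [0.5625, -0.1278, 0.0608]
tool_rot: [[-0.186, 0.982, 0.005], [0.982, 0.186, -0.001], [-0.002, 0.004, -1.0]]
ft_force: [0.5, 2.7, 9.6]
grip_width: 0.0649
gripper_force: 7.2
time_s: 8.93
position: [0.565, -0.1275, 0.0611]
tool_rot: [[-0.186, 0.982, 0.005], [0.982, 0.186, -0.001], [-0.002, 0.005, -1.0]]
ft_force: [0.4, 2.4, 11.3]
grip_width: 0.0599
gripper_force: 8.1
time_s: 9.18
position: [0.5676, -0.1271, 0.0609]
tool_rot: [[-0.186, 0.982, 0.006], [0.982, 0.186, -0.001], [-0.003, 0.005, -1.0]]
ft_force: [1.6, 1.7, 8.4]
grip_width: 0.0546
gripper_force: 5.9
```

```bash
python3 -m pendant '[[[0,0.06,0],[0,0,0]],[[0,0,0],[0,0,0]]]' 0.58; python3 -m pendant '[[[0,0.06,0],[0,0,0]],[[0,0,0],[0,0,0]]]' 0.52 ; python3 -m pendant '[[[0,0.05,0],[0,0,0]],[[0,0,0],[0,0,0]]]' 0.47
```

```text
time_s: 9.43
position: [0.5702, -0.1266, 0.0604]
tool_rot: [[-0.187, 0.982, 0.006], [0.982, 0.187, -0.001], [-0.002, 0.006, -1.0]]
ft_force: [6.4, 3.5, 4.9]
grip_width: 0.0496
gripper_force: 3.3
time_s: 9.68
position: [0.5727, -0.1261, 0.0604]
tool_rot: [[-0.187, 0.982, 0.006], [0.982, 0.187, -0.001], [-0.002, 0.006, -1.0]]
ft_force: [6.5, 2.3, 3.7]
grip_width: 0.0444
gripper_force: 3.8
time_s: 9.93
position: [0.5738, -0.126, 0.0608]
tool_rot: [[-0.186, 0.982, 0.005], [0.982, 0.186, -0.001], [-0.002, 0.004, -1.0]]
ft_force: [0.9, 1.4, 10.4]
grip_width: 0.0417
gripper_force: 29.5
```

```bash
python3 -m pendant '[[[0,0,0],[0,0,0]],[[0,0,0],[0,0,0]]]' 0.42 34; python3 -m pendant '[[[0,0,0],[0,0,0]],[[0,0,0],[0,0,0]]]' 0.6 30
```

```text
time_s: 10.18
position: [0.5738, -0.1259, 0.0608]
tool_rot: [[-0.186, 0.982, 0.005], [0.982, 0.186, -0.001], [-0.002, 0.005, -1.0]]
ft_force: [2.9, 0.9, 9.2]
grip_width: 0.0417
gripper_force: 31.7
time_s: 10.42
position: [0.572, -0.1256, 0.0589]
tool_rot: [[-0.187, 0.982, -0.001], [0.982, 0.187, 0.0], [0.0, -0.001, -1.0]]
ft_force: [0.8, -0.1, -0.6]
grip_width: 0.0514
gripper_force: 0.0
```

```bash
python3 -m pendant '[[[0,0,0],[0,0,0]],[[0,0,-0.5],[0,0,0]],[[0,0,-1],[0,0,0]],[[0,0,-1],[0,0,0]],[[0,0,-1],[0,0,0]],[[0,0,-1],[0,0,-1]],[[0,0,-1],[0,0,-1]],[[0,0,-0.5],[0,0,-1]]]' 0.75
python3 -m pendant '[[[0,0,0],[0,0,-1]],[[0,0,0],[0,0,-1]],[[0,0,0],[0,0,-1]],[[0,0,0],[0,0,-1]],[[0,0,0],[0,0,-1]],[[0,0,0],[0,0,-1]],[[0,0,0],[0,0,-1]],[[0,0,0],[0,0,-1]]]' 0.6
python3 -m pendant '[[[0,0,0],[0,0,-1]],[[0,0,0],[0,0,-1]],[[0,0,0],[0,0,-1]],[[0,0,0],[0,0,-1]],[[0,0,0],[0,0,-1]],[[0,0,0],[0,0,-0.5]],[[0,0,0],[0,0,0]]]'
python3 - <<'E'
from h import *
for c in("scene","top"):
    a=get_image(c);P=cloud(a);ok=a["range_z"]>0
    m=ok&(np.hypot(P[...,0]-.543,P[...,1]-.043)<0.055)&(P[...,2]>0.203)&(P[...,2]<0.24)
    p=P[m]
    if len(p)>8: print(c,[np.round(x,1) for x in cv2.minAreaRect(p[:,:2].astype(np.float32)*1000)],p.mean(0).round(4))
    cv2.imwrite(f"pics/b_{c}.png",a["img"])
lm("plunger_bar");lm("handle_grip");lm("fixed_grip");lm("cap_nut");lm("lever_tail")
a=cv2.imread("pics/b_scene.png");b=cv2.imread("pics/b_top.png")
cv2.imwrite("pics/b2.png",np.hstack([cv2.resize(a[130:270,160:320],(480,420),interpolation=cv2.INTER_CUBIC),cv2.resize(b[150:250,200:320],(320,420),interpolation=cv2.INTER_CUBIC)]))
E
```

```text
time_s: 11.42
position: [0.5724, -0.1257, 0.3015]
tool_rot: [[-0.437, 0.899, 0.003], [0.899, 0.437, -0.001], [-0.002, 0.002, -1.0]]
ft_force: [0.0, -0.1, 0.5]
grip_width: 0.0639
gripper_force: 0.0
time_s: 12.42
position: [0.5721, -0.1256, 0.299]
tool_rot: [[-0.913, 0.408, -0.001], [0.408, 0.913, 0.0], [0.001, -0.0, -1.0]]
ft_force: [0.0, -0.6, 0.2]
grip_width: 0.0513
gripper_force: 0.0
time_s: 13.3
position: [0.5721, -0.1256, 0.2991]
tool_rot: [[-0.998, -0.056, -0.0], [-0.056, 0.998, 0.0], [0.0, 0.0, -1.0]]
ft_force: [-0.7, -0.2, -1.1]
grip_width: 0.0514
gripper_force: 0.0
scene [array([549.1,  46.8]), array([88.3, 16.3]), np.float64(1.3)] [0.5534 0.0486 0.2183]
top [array([546.5,  46.7]), array([84.1, 13.8]), np.float64(1.8)] [0.5449 0.0463 0.2193]
scene plunger_bar 0.66 [0.4108 0.0068 0.1989]
scene plunger_bar 0.65 [0.5447 0.0463 0.2186]
scene plunger_bar 0.61 [0.5348 0.1604 0.1464]
top plunger_bar 0.66 [0.5518 0.0429 0.2211]
top plunger_bar 0.57 [0.5295 0.1671 0.1531]
scene handle_grip 0.78 [ 0.5637 -0.1276  0.077 ]
top handle_grip 0.5 [0.5472 0.0449 0.2185]
scene fixed_grip 0.93 [ 0.5927 -0.1244  0.0814]
scene cap_nut 0.59 [0.5488 0.0448 0.1318]
scene cap_nut 0.48 [0.4076 0.0088 0.1166]
scene cap_nut 0.45 [0.5303 0.1633 0.0861]
top cap_nut 0.4 [0.5461 0.0425 0.137 ]
top cap_nut 0.36 [0.5298 0.1613 0.0947]
scene lever_tail 0.43 [ 0.5586 -0.1927  0.0753]
scene lever_tail 0.41 [ 0.5776 -0.0679  0.0019]
scene lever_tail 0.2 [0.5426 0.0465 0.0131]
```

View pics/b2.png

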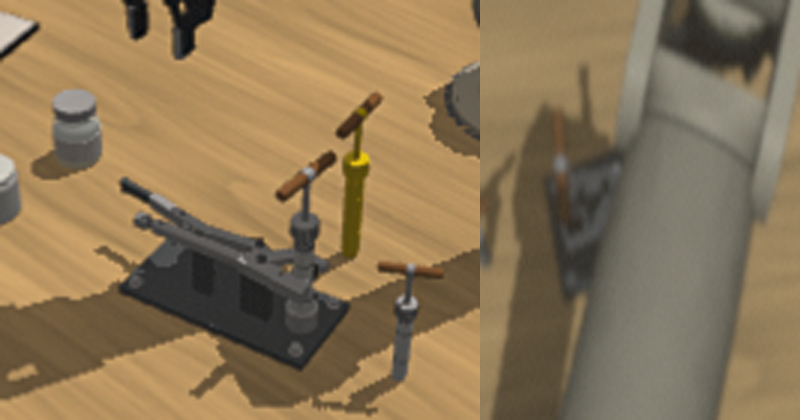

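The handle is locked (the grips are 29 mm apart) and stays so with the hand away. The T-bar is at about (0.546, 0.0465, 0.217).

```bash
python3 -m pendant '[[[0.08,0.86,0],[0,0,0]],[[0.08,0.86,0],[0,0,0]],[[0.08,0.86,0],[0,0,0]],[[0.08,0.86,0],[0,0,0]],[[0.08,0.86,0],[0,0,0]],[[0,0.03,0],[0,0,0]],[[0,0,0],[0,0,0]]]'
python3 -m pendant '[[[0,0,0.5],[0,0,0]],[[0,0,0.5],[0,0,0]],[[0,0,0.5],[0,0,0]],[[0,0,0.5],[0,0,0]],[[0,0,0.5],[0,0,0]],[[0,0,0],[0,0,0]]]'
```

```text
time_s: 14.78
position: [0.5465, 0.0461, 0.2993]
tool_rot: [[-0.998, -0.057, 0.0], [-0.057, 0.998, -0.0], [-0.0, -0.0, -1.0]]
ft_force: [-0.6, -0.4, 0.3]
grip_width: 0.0511
gripper_force: 0.0
time_s: 15.52
position: [0.5461, 0.0455, 0.1982]
tool_rot: [[-0.998, -0.055, -0.003], [-0.055, 0.998, 0.0], [0.003, 0.0, -1.0]]
ft_force: [-0.6, 0.0, -0.5]
grip_width: 0.0511
gripper_force: 0.0
```

```bash
python3 -m pendant '[[[0,0,0],[0,0,0]],[[0,0,0],[0,0,0]],[[0,0,0],[0,0,0]]]' 0.2 40; python3 -m pendant '[[[0,0,0],[0,0,0]],[[0,0,0],[0,0,0]]]' 0.05 40
```

```text
time_s: 15.9
position: [0.5466, 0.0464, 0.1999]
tool_rot: [[-0.998, -0.057, 0.001], [-0.057, 0.998, -0.0], [-0.001, -0.0, -1.0]]
ft_force: [-0.5, 0.1, 0.1]
grip_width: 0.017
gripper_force: 0.0
time_s: 16.15
position: [0.5466, 0.0464, 0.1998]
tool_rot: [[-0.998, -0.057, 0.001], [-0.057, 0.998, -0.0], [-0.001, -0.0, -1.0]]
ft_force: [-1.1, -0.2, 5.3]
grip_width: 0.013
gripper_force: 38.9
```

```bash
python3 -m pendant '[[[0,0,-0.1],[0,0,0]],[[0,0,-0.1],[0,0,0]],[[0,0,0],[0,0,0]]]'; python3 -m pendant '[[[0,0,-0.12],[0,0,0]],[[0,0,-0.12],[0,0,0]],[[0,0,-0.12],[0,0,0]],[[0,0,-0.12],[0,0,0]],[[0,0,0],[0,0,0]],[[0,0,0],[0,0,0]]]'
```

```text
time_s: 16.52
position: [0.5461, 0.0465, 0.2069]
tool_rot: [[-0.998, -0.057, -0.001], [-0.057, 0.998, 0.0], [0.001, 0.0, -1.0]]
ft_force: [-1.8, 0.2, -9.8]
grip_width: 0.0126
gripper_force: 39.0
time_s: 17.27
position: [0.5467, 0.0465, 0.2274]
tool_rot: [[-0.998, -0.057, 0.002], [-0.057, 0.998, -0.0], [-0.002, -0.0, -1.0]]
ft_force: [-1.1, 0.3, -0.5]
grip_width: 0.0128
gripper_force: 39.7
```

```bash
python3 -m pendant '[[[0,0,-0.1],[0,0,0]],[[0,0,-0.1],[0,0,0]]]'; for i in 1; do python3 -m pendant '[[[0,0,-0.04],[0,0,0]]]'; python3 -m pendant '[[[0,0,-0.04],[0,0,0]]]';python3 -m pendant '[[[0,0,-0.04],[0,0,0]]]';python3 -m pendant '[[[0,0,-0.04],[0,0,0]]]'; done | grep -E "position|ft|grip"
```

```text
time_s: 17.52
position: [0.5463, 0.0465, 0.2342]
tool_rot: [[-0.998, -0.057, -0.001], [-0.057, 0.998, 0.0], [0.001, 0.0, -1.0]]
ft_force: [0.8, 0.4, -10.7]
grip_width: 0.0127
gripper_force: 38.8
position: [0.5464, 0.0465, 0.2361]
ft_force: [0.1, 0.6, -9.5]
grip_width: 0.0124
gripper_force: 38.9
position: [0.5464, 0.0465, 0.2376]
ft_force: [0.5, 0.8, -10.2]
grip_width: 0.0125
gripper_force: 38.9
position: [0.5464, 0.0465, 0.2393]
ft_force: [0.3, 0.1, -9.6]
grip_width: 0.0125
gripper_force: 38.9
position: [0.5464, 0.0465, 0.241]
ft_force: [0.8, 0.7, -8.8]
grip_width: 0.0119
gripper_force: 38.9
```

```bash
g(){ grep -E "position|ft_force|gripper_f" | tee /dev/stderr | awk '/ft_force/{gsub("]","");if($4<-12.5)exit 1}' ; }
set -o pipefail
python3 -m pendant '[[[0,0,-0.03],[0,0,0]]]' - 22 | g && python3 -m pendant '[[[0,0,-0.03],[0,0,0]]]' | g && python3 -m pendant '[[[0,0,-0.03],[0,0,0]]]' | g && python3 -m pendant '[[[0,0,-0.03],[0,0,0]]]' | g && python3 -m pendant '[[[0,0,-0.03],[0,0,0]]]' | g && python3 -m pendant '[[[0,0,-0.03],[0,0,0]]]' | g && python3 -m pendant '[[[0,0,-0.03],[0,0,0]]]' | g && python3 -m pendant '[[[0,0,-0.03],[0,0,0]]]' | g
```

```text
position: [0.5464, 0.0465, 0.2506]
ft_force: [0.4, -0.1, -10.1]
gripper_force: 38.9
```

```bash
g(){ grep -E "position|ft_force|gripper_f" | tee -a log | awk '/ft_force/{gsub("]","");if($4<-12.5)exit 1}' ; }
set -o pipefail; rm -f log
python3 -m pendant '[[[0,0,-0.03],[0,0,0]]]' 0.05 24 | g && python3 -m pendant '[[[0,0,-0.03],[0,0,0]]]' | g && python3 -m pendant '[[[0,0,-0.03],[0,0,0]]]' | g && python3 -m pendant '[[[0,0,-0.03],[0,0,0]]]' | g && python3 -m pendant '[[[0,0,-0.03],[0,0,0]]]' | g && python3 -m pendant '[[[0,0,-0.03],[0,0,0]]]' | g ; cat log
```

```text
position: [0.5464, 0.0465, 0.2518]
ft_force: [0.4, 0.5, -10.4]
gripper_force: 38.9
position: [0.546, 0.0465, 0.2522]
ft_force: [0.5, 0.4, -19.1]
gripper_force: 38.0
```

Steep rise from 10 N to 19 N: the stop is felt. Easing off and letting go.

```bash
python3 -m pendant '[[[0,0,0.02],[0,0,0]]]' | grep -E "pos|ft"; python3 -m pendant '[[[0,0,0],[0,0,0]],[[0,0,0],[0,0,0]],[[0,0,0],[0,0,0]]]' 0.5 30; python3 - <<'E'
from h import *
lm("plunger_bar");lm("cap_nut");lm("sampler");lm("lever_tail");lm("handle_grip")
E
```

```text
position: [0.5464, 0.0464, 0.2521]
ft_force: [-0.4, -0.8, -7.8]
time_s: 19.77
position: [0.5467, 0.0464, 0.253]
tool_rot: [[-0.998, -0.057, 0.002], [-0.057, 0.998, -0.0], [-0.002, -0.0, -1.0]]
ft_force: [0.6, 0.4, -0.4]
grip_width: 0.0432
gripper_force: 0.0
scene plunger_bar 0.66 [0.4108 0.0068 0.1989]
scene plunger_bar 0.65 [0.5447 0.0463 0.2186]
scene plunger_bar 0.61 [0.5348 0.1604 0.1464]
top plunger_bar 0.66 [0.5518 0.0429 0.2211]
top plunger_bar 0.57 [0.5295 0.1671 0.1531]
scene cap_nut 0.59 [0.5488 0.0448 0.1318]
scene cap_nut 0.48 [0.4076 0.0088 0.1166]
scene cap_nut 0.45 [0.5303 0.1633 0.0861]
top cap_nut 0.4 [0.5461 0.0425 0.137 ]
top cap_nut 0.36 [0.5298 0.1613 0.0947]
scene sampler 0.77 [0.5456 0.0442 0.0109]
scene sampler 0.57 [ 4.092e-01  5.900e-03 -2.000e-04]
scene sampler 0.56 [ 0.5306  0.1667 -0.    ]
scene sampler 0.35 [ 0.5595 -0.1903  0.0741]
top sampler 0.43 [0.5448 0.0434 0.0122]
top sampler 0.41 [ 0.5346  0.1644 -0.0014]
scene lever_tail 0.43 [ 0.5586 -0.1927  0.0753]
scene lever_tail 0.41 [ 0.5776 -0.0679  0.0019]
scene lever_tail 0.2 [0.5426 0.0465 0.0131]
scene handle_grip 0.78 [ 0.5637 -0.1276  0.077 ]
top handle_grip 0.5 [0.5472 0.0449 0.2185]
```

```bash
python3 -m pendant '[[[0,0,-0.4],[0,0,0]],[[0,0,-0.8],[0,0,0]],[[0,0,-0.8],[0,0,0]],[[0,0,0],[0,0,1]],[[0,0,0],[0,0,1]],[[0,0,0],[0,0,1]],[[0,0,0],[0,0,1]],[[0,0,0],[0,0,1]]]' 0.6
python3 -m pendant '[[[0,0,0],[0,0,1]],[[0,0,0],[0,0,1]],[[0,0,0],[0,0,1]],[[0,0,0],[0,0,1]],[[0,0,0],[0,0,1]],[[0,0,0],[0,0,1]],[[0,0,0],[0,0,1]],[[0,0,0],[0,0,1]]]' 
python3 -m pendant '[[[0,0,0],[0,0,1]],[[0,0,0],[0,0,1]],[[0,0,0],[0,0,1]],[[0,0,0],[0,0,0.5]],[[0,0,0],[0,0,0]]]' 1
python3 - <<'E'
from h import *
for c in("scene","top"):
    a=get_image(c);P=cloud(a);ok=a["range_z"]>0
    p=P[ok&(abs(P[...,2]-0.082)<0.012)]
    for y in np.arange(-.215,-.13,.012):
        s=p[(abs(p[:,1]-y)<.006)&(p[:,0]>.5)&(p[:,0]<.63)]; print(c,round(y,3),np.sort(s[:,0]*1000).astype(int).tolist())
    cv2.imwrite(f"pics/d_{c}.png",a["img"])
lm("plunger_bar");lm("cap_nut");lm("sampler");lm("lever_tail");lm("handle_grip")
a=cv2.imread("pics/d_scene.png");b=cv2.imread("pics/d_top.png")
cv2.imwrite("pics/d2.png",np.hstack([cv2.resize(a[130:270,160:320],(480,420),interpolation=cv2.INTER_CUBIC),cv2.resize(b[150:250,220:320],(320,320),interpolation=cv2.INTER_CUBIC)[:420] if 0 else cv2.resize(b[150:270,220:311],(320,420),interpolation=cv2.INTER_CUBIC)]))
E
```

```text
time_s: 21.28
position: [0.5464, 0.0464, 0.3321]
tool_rot: [[-0.928, 0.373, -0.0], [0.373, 0.928, 0.0], [0.0, -0.0, -1.0]]
ft_force: [0.3, 0.1, -0.2]
grip_width: 0.0515
gripper_force: 0.0
time_s: 22.28
position: [0.5464, 0.0465, 0.3321]
tool_rot: [[-0.471, 0.882, -0.0], [0.882, 0.471, -0.0], [0.0, -0.0, -1.0]]
ft_force: [-0.6, 0.1, -0.3]
grip_width: 0.0515
gripper_force: 0.0
time_s: 22.9
position: [0.5464, 0.0465, 0.3321]
tool_rot: [[-0.187, 0.982, -0.0], [0.982, 0.187, 0.0], [0.0, -0.0, -1.0]]
ft_force: [0.2, -0.4, 0.9]
grip_width: 0.0854
gripper_force: 0.0
scene -0.215 [559, 562]
scene -0.203 [557, 557, 563, 563, 564, 564, 564, 564, 565, 565, 565, 566, 566, 567, 568, 570]
scene -0.191 [557, 560, 560, 562, 562, 562, 562, 563, 563, 564, 564, 564, 565]
scene -0.179 [560, 560, 560, 561, 562, 564, 564, 564, 564, 565, 566]
scene -0.167 [554, 556, 559, 559, 561, 562, 562, 563, 564, 564, 564, 564, 565, 567]
scene -0.155 [557, 558, 560, 562, 563, 563, 564, 565, 565, 565, 565, 566, 567, 588, 592, 597, 599, 602, 603]
scene -0.143 [558, 560, 561, 562, 563, 563, 564, 564, 564, 565, 566, 566, 56
[... 1240 characters left out ...]
 plunger_bar 0.59 [0.4121 0.0036 0.1957]
top plunger_bar 0.16 [ 0.56   -0.1246  0.0756]
scene cap_nut 0.62 [0.53   0.164  0.0866]
scene cap_nut 0.56 [0.4088 0.0095 0.1184]
scene cap_nut 0.4 [0.546  0.0444 0.1321]
top cap_nut 0.45 [0.4101 0.0013 0.1156]
top cap_nut 0.38 [0.5456 0.045  0.0106]
scene sampler 0.94 [0.5473 0.0469 0.0107]
scene sampler 0.91 [ 4.07e-01  7.00e-03 -2.00e-04]
scene sampler 0.5 [0.5325 0.163  0.0044]
top sampler 0.7 [0.4063 0.0082 0.0024]
scene lever_tail 0.57 [ 0.5619 -0.1896  0.0774]
top lever_tail 0.69 [ 0.561  -0.1253  0.0764]
top lever_tail 0.47 [ 0.5581 -0.1905  0.0804]
scene handle_grip 0.5 [ 0.5618 -0.1293  0.0754]
top handle_grip 0.72 [ 0.563  -0.1264  0.0792]
```

View pics/d2.png

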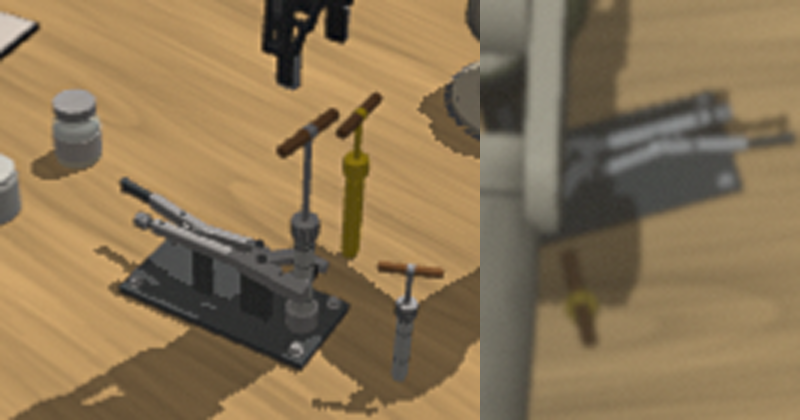

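The plunger stands drawn (bar at 0.2685) and the pliers are still locked; the lever tail is at (0.559, -0.191). I straddle it with open fingers and pull it outwards with the inner finger.

```bash
python3 -m pendant '[[[-0.88,-0.22,0],[0,0,0]],[[-0.88,-0.22,0],[0,0,0]],[[-0.88,-0.22,0],[0,0,0]],[[-0.88,-0.22,0],[0,0,0]],[[-0.88,-0.22,0],[0,0,0]],[[-0.88,-0.22,0],[0,0,0]],[[-0.85,-0.21,0],[0,0,0]],[[0,0,0],[0,0,0]]]' | grep -E "pos|ft"
python3 -m pendant '[[[0,0,1],[0,0,0]],[[0,0,1],[0,0,0]],[[0,0,1],[0,0,0]],[[0,0,1],[0,0,0]],[[0,0,1],[0,0,0]],[[0,0,0],[0,0,0]]]' | grep -E "pos|ft"
python3 -m pendant '[[[0,0,0.5],[0,0,0]],[[0,0,0.5],[0,0,0]],[[0,0,0.5],[0,0,0]],[[0,0,0.5],[0,0,0]],[[0,0,0],[0,0,0]],[[0,0,0],[0,0,0]]]' | grep -E "pos|ft|grip"
```

```text
position: [0.5318, -0.2078, 0.3315]
ft_force: [0.1, -0.1, -0.2]
position: [0.5311, -0.2044, 0.1302]
ft_force: [0.0, -0.0, 0.1]
position: [0.5329, -0.2061, 0.054]
ft_force: [0.3, 0.6, -0.2]
grip_width: 0.0854
gripper_force: 0.0
```

```bash
python3 -m pendant '[[[0,-0.15,0],[0,0,0]],[[0,-0.15,0],[0,0,0]],[[0,-0.15,0],[0,0,0]]]' | grep -E "pos|ft|grip";python3 -m pendant '[[[0,-0.12,0],[0,0,0]],[[0,-0.12,0],[0,0,0]]]' | grep -E "pos|ft|grip"
```

```text
position: [0.5142, -0.2093, 0.0525]
ft_force: [1.6, 0.8, 1.1]
grip_width: 0.086
gripper_force: 0.9
position: [0.5046, -0.2111, 0.0521]
ft_force: [1.3, 1.3, 0.1]
grip_width: 0.0854
gripper_force: 0.6
```

```bash
python3 -m pendant '[[[0,-0.12,0],[0,0,0]],[[0,-0.12,0],[0,0,0]]]' | grep -E "pos|ft|grip";python3 -m pendant '[[[0,-0.12,0],[0,0,0]]]' | grep -E "pos|ft|grip"
```

```text
position: [0.4951, -0.2129, 0.0521]
ft_force: [0.7, -0.2, -0.0]
grip_width: 0.0852
gripper_force: 0.4
position: [0.4903, -0.2138, 0.052]
ft_force: [0.4, 0.3, 1.0]
grip_width: 0.0853
gripper_force: 0.0
```

```bash
python3 - <<'E'
from h import *
for c in("scene","top"):
    a=get_image(c); cv2.imwrite(f"pics/e_{c}.png",a["img"])
lm("lever_tail");lm("handle_grip");lm("fixed_grip");lm("plunger_bar")
a=cv2.imread("pics/e_scene.png");b=cv2.imread("pics/e_top.png")
cv2.imwrite("pics/e2.png",np.hstack([cv2.resize(a[130:270,160:320],(480,420),interpolation=cv2.INTER_CUBIC),cv2.resize(b[150:270,220:311],(320,420),interpolation=cv2.INTER_CUBIC)]))
E
```

```text
scene lever_tail 0.52 [ 0.5253 -0.1904  0.0764]
scene lever_tail 0.44 [ 0.5896 -0.1214  0.0779]
top handle_grip 0.71 [ 0.5332 -0.1277  0.0759]
top handle_grip 0.31 [0.5459 0.0391 0.0156]
scene fixed_grip 0.77 [ 0.592  -0.1233  0.0812]
top fixed_grip 0.6 [ 0.5885 -0.1223  0.0748]
scene plunger_bar 0.71 [ 0.5446 -0.1283  0.0767]
scene plunger_bar 0.66 [0.5457 0.0447 0.2706]
scene plunger_bar 0.64 [0.4092 0.0068 0.2001]
scene plunger_bar 0.62 [0.5343 0.1636 0.1467]
top plunger_bar 0.65 [0.5294 0.1633 0.1507]
top plunger_bar 0.52 [ 0.6341 -0.3633 -0.0029]
top plunger_bar 0.51 [0.5481 0.0414 0.271 ]
```

View pics/e2.png

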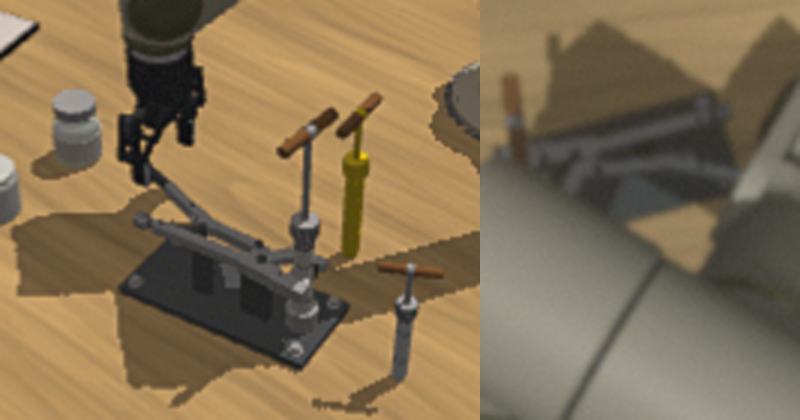

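The pliers have opened (the grips are about 55 mm apart) and the plunger is still drawn. Lifting away.

```bash
python3 -m pendant '[[[0,0,-0.4],[0,0,0]],[[0,0,-0.8],[0,0,0]],[[0,0,-1],[0,0,0]],[[0,0,-1],[0,0,0]],[[0,0,-1],[0,0,0]],[[-0.5,-0.5,-0.5],[0,0,0]],[[-0.5,-0.5,0],[0,0,0]],[[0,0,0],[0,0,0]]]'
python3 - <<'E'
from h import *
for c in("scene","top"):
    a=get_image(c); cv2.imwrite(f"pics/f_{c}.png",a["img"]);P=cloud(a)
    p=P[(a["range_z"]>0)&(abs(P[...,2]-0.082)<0.012)]
    for y in (-.203,-.191,-.179,-.155,-.143,-.131):
        s=p[(abs(p[:,1]-y)<.006)&(p[:,0]>.5)&(p[:,0]<.63)]; print(c,y,np.sort(s[:,0]*1000).astype(int).tolist())
for q in("lever_tail","handle_grip","fixed_grip","plunger_bar","cap_nut","sampler","socket"):lm(q)
a=cv2.imread("pics/f_scene.png")
cv2.imwrite("pics/f2.png",cv2.resize(a[130:270,160:320],(640,560),interpolation=cv2.INTER_CUBIC))
E
```

```text
time_s: 28.5
position: [0.4582, -0.2614, 0.2402]
tool_rot: [[-0.184, 0.983, -0.0], [0.983, 0.184, -0.0], [-0.0, -0.0, -1.0]]
ft_force: [0.4, 0.1, -0.0]
grip_width: 0.0852
gripper_force: 0.0
scene -0.203 [512, 514, 514, 514, 517, 517, 518, 518, 518, 519]
scene -0.191 [516, 517, 519, 520, 520, 522, 522, 522, 523, 523]
scene -0.179 [517, 518, 518, 519, 522, 523, 523, 523, 523, 524, 525, 525, 525, 526, 526]
scene -0.155 [523, 525, 527, 528, 528, 529, 529, 529, 531, 532, 532, 533, 533, 536, 589, 590, 593, 596, 597, 598, 602]
scene -0.143 [527, 528, 529, 529, 533, 535, 536, 536, 536, 536, 537, 538, 539, 585, 585, 588, 588, 592, 592, 595, 596, 596, 596, 596, 597, 598, 599, 599, 600, 600, 600, 602]
scene -0.131 [530, 531, 533, 537, 537, 539, 539, 539, 540, 540, 541, 542, 542, 542, 584, 585, 586, 590, 593, 593, 594, 594, 596, 596, 596, 596, 598, 600]
top -0.203 [505, 505, 506, 508, 508, 509, 510, 510, 510, 512, 512, 513, 514, 516]
top -0.191 [509, 509, 510, 511, 511, 512, 513, 514, 514, 517, 518, 518, 519]
top -0.179 [511, 512, 512, 513, 514, 515, 516, 516, 519, 520, 520]
top -0.155 [516, 517
[... 1273 characters left out ...]
cene cap_nut 0.5 [0.5292 0.1674 0.087 ]
scene cap_nut 0.49 [0.5448 0.0435 0.13  ]
scene cap_nut 0.19 [0.5417 0.0466 0.0154]
top cap_nut 0.61 [0.4056 0.0061 0.1169]
top cap_nut 0.52 [0.5304 0.159  0.0913]
top cap_nut 0.51 [ 0.5355 -0.1294  0.0761]
top cap_nut 0.46 [0.5429 0.04   0.1368]
scene sampler 0.78 [0.5317 0.1685 0.0037]
scene sampler 0.67 [ 0.4082  0.0061 -0.0013]
scene sampler 0.56 [0.5472 0.0484 0.0133]
scene sampler 0.49 [0.5405 0.0495 0.014 ]
top sampler 0.68 [0.4091 0.0062 0.0009]
top sampler 0.52 [ 0.5357 -0.1263  0.0766]
top sampler 0.49 [0.5447 0.04   0.0099]
top sampler 0.47 [0.5304 0.1655 0.0027]
scene socket 0.64 [0.5444 0.0478 0.0137]
top socket 0.75 [0.5422 0.0438 0.0096]
```

View pics/f2.png

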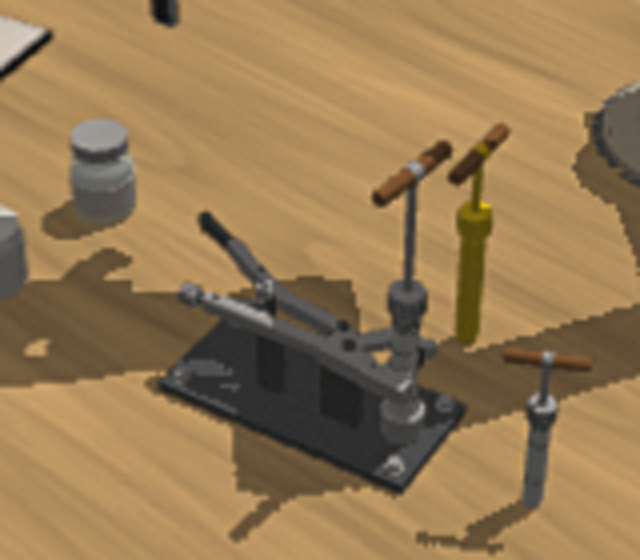

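The pliers are open, back to their starting profile within about 1 mm, with the lever at rest. The sampler is upright in its socket, the plunger is drawn, and the hand is clear.

```bash
python3 -c "
from rig import *
print(close_job())"
```

```text
the job is handed in; nothing more can be done
None
```

I handed the job in at about 28.5 s (limit 61 s) with every step done, but `close_job()` returned no verdict: the pliers locked and held on their own, the plunger was drawn to a felt stop (about 9 N on the cap nut), the release lever opened the pliers, and the sampler stands in its socket with the plunger still drawn.

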